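# Hold a sample tube on the vortex mixer

## Task

Take the yellow-capped sample tube out of the red rack, stand it upright in the black rubber cup of the round white vortex mixer and press it down against the cup's spring to half of the cup's travel, so that the yellow band under the cup has just sunk into the collar and the white band above it still shows. Keep it pressed there: the program finishes with the gripper still on the tube, pushing it down, touching only the tube and not the mixer. Leave the two pink-capped tubes in the rack, and do not shift the rack, the sample cup with the yellow lid or the timer.

Things in the scene. Friction and masses are not known exactly. Their poses are not given: they have to be found in the camera images.
- tube_yellow: sample tube of 12 g, glass 12 mm in diameter with a round yellow cap (18 mm in diameter, from 89 to 110 mm above the tip); 110 mm long. Origin: centre of the tube's lower tip; z runs up the tube to the cap. It stands loosely in a rack hole at the start
- tube_pink_a: sample tube with a pale pink cap (18 mm in diameter), 108 mm long, origin at its lower tip, z up; stays in the rack
- tube_pink_b: second sample tube with a pale pink cap, same size and origin; stays in the rack
- rack: small loose red tube rack, 58 (x) x 118 (y) x 66 mm, 150 g; origin: centre of its underside, y along its length. 16 mm square holes in two rows at x = -12 and 12 mm, five a row, 20.5 mm apart; tube tips rest 2 mm above the underside. The three tubes stand at x, y = (-12,-41), (12,0), (-12,41) mm; which is where varies
- mixer: vortex mixer, fixed on the worktop: round white housing 110 mm in diameter, blue stripe, dark collar (48 mm in diameter) with its top 66 mm above the worktop, knob on its front. Origin: centre of its underside, z up; the cup is on this axis. The cup rides on a stem 34 mm in diameter: the 7 mm above the collar are a yellow band, the next 7 mm a white band
- cup_floor (a point): centre of the inner floor of the black rubber cup, where the tube's tip rests; 84 mm above the worktop while the cup is up, it moves with the cup. The well is 17 mm in diameter and 24 mm deep, and flares in its upper 10 mm to a mouth of about 28 mm
- cup_rim (a point): centre of the cup's mouth, level with its rim (36 mm outer diameter), 24 mm above cup_floor
- mixer_cup (a joint): how far the cup is pressed down, in m: 0 = fully up, 0.014 = at its lower stop; 0.007 = half travel (yellow band just gone). A spring pushes it up: about 2 N to start it moving, about 5.5 N at half travel, about 9 N at the stop
- sample_cup: white sample cup with a yellow screw lid, 64 mm in diameter, 66 mm tall, beside the mixer; origin: centre of its underside; leave alone
- timer: white digital timer, 58 x 66 x 19 mm, lying flat; origin: centre of its underside; leave alone

How it is judged:
By the outcome, as a careful person would: the job done as asked, in the order asked, and still so for the second after the job is handed in, while the arm keeps its last pose, push and grip.
It also fails if it takes over 38 s, if anything falls off the work surface, if the arm or the gripper's body presses on something with over 40 N, if the wrist force passes 120 N, or if a joint passes its speed limit or range.

## Robot

A 6-joint arm with a two-finger parallel gripper is mounted at the origin on a cart in front of the work surface, level with it; the furniture and walls round the work are solid. World frame = base frame: x ahead of the robot, y to its left, z up, the work surface at z = 0. Lengths are in m, angles in degrees, forces in N, time in s.
With the tool pointing down it reaches from about 0.4 to 0.825 m from the base axis. Payload 7 kg.
Tool frame: the origin (TCP) lies between the finger pads; the fingertips stand 22 mm ahead of it and the grasp point (between the pads) lies 3 mm ahead of it; z points along the fingers, y is the line along which they close (so a half turn about z gives the same grasp; the last joint's range is limited). The gripper opens to 88 mm and grips with 3 to 60 N. Pads are 19 mm wide; open, the fingers measure 130 mm over their backs; the gripper's body (78 mm by 193 mm) begins 47 mm behind the grasp point.
Start: joints at [-58.207, 20.546, 0.682, 0, -70.136, -16.507], TCP at [0.178, -0.651, 0.219] pointing down, gripper open.
Joint ranges: [-176.03, 176.03], [-82.01, 121.73], [-58.28, 71.71], [-173.87, 95.51], [-174.79, -0.11], [-173.66, 173.66]. Speed limits (degrees/s): [136.94, 136.94, 172.46, 180, 180, 180].

## Interface

Orientations are given as [roll, pitch, yaw] about the fixed x, y, z axes, in that order (R = Rz(yaw) Ry(pitch) Rx(roll)).
In Python, from plant import ctrl gives the robot as it stands.
- The arm moves only by the tool apply_moves, never from a script. Its argument "targets" is a list of rows, each an object with "travel": the shift along the tool's x, y, z in mm, a list of three; "roll": the turn about the tool's z in degrees; "jaw": the finger opening in mm, from 0 to 87.6. In form: [{"travel": [tx, ty, tz], "roll": roll, "jaw": jaw}, ...]. A call has 1 to 10 rows; each row shifts and turns the commanded pose from where the row before left it, along the tool's axes as they then stand; what a row does not reach is not made up. A row lasts 1/10 s, in which the tool goes at most 50 mm and 8.59 degrees, less where a joint would pass 70% of its speed; a pose out of reach is approached as far as the arm can. A call with a gripper value outside its range is refused whole. The fingers move at their own pace and stop on an object; the grip force is fixed at half the most. Time passes only in rows, so rows that do not move let the fingers close. It gives the time, the measured TCP pose, the force, the opening and the grip force at its end, in the units of the state.
- ctrl.get_obs(): the state, without advancing time (a new reading comes with each control period).
- ctrl.snapshot(name): name is "scene" or "top" or "wrist"; returns the picture (480x640x3 uint8, red, green, blue); there is no depth.
- ctrl.calibration(name): a dict with "K" (3x3 intrinsics, pixels), "extrinsics" (4x4, takes a point from camera to world coordinates); the wrist camera has in their place "hand_eye" (4x4, takes a point from camera to tool coordinates, whose origin is the TCP and whose axes are the flange's). Camera axes: x right, y down, z forward; pixel columns grow to the right and rows downward; lengths in m; the calibration is good to about 2 mm. A picture is of the moment at which its call begins: read the wrist's pose just before it. calibration takes no time and is no camera call.
- ctrl.close_job(): hands the job in; it is judged then, once.
The state is a dict: "clock": time; "joint_pos": joint angles; "qvel": joint speeds; "tau": joint torques, N m; "tool_pos": TCP position; "orientation": TCP orientation; "force": force on the tool from outside, world axes, zero at the start; "moment": the same for the moment, N m; "opening": finger opening in m; "gripper_force": force on a finger pad.
Only numpy, scipy, OpenCV 4.12 (cv2) and the standard library are available. Lean on these libraries where they do the work, as an engineer would, in place of code of your own. Each camera call takes 0.05 s, during which the arm holds its last target. There are 200 camera calls.

## Working session

There is one attempt and no reset: what is moved stays moved. The work goes in short steps, Python scripts to look and compute and a tool call to move; the robot and the scene stay as the last step left them, time stands still between calls to the robot, and variables do not carry over. Pictures are saved under pics/ and viewed, at most 10 in all, crops included, and the job is handed in when it is done.

Besides the shell and the picture viewer there is one more tool, called after "Emit:" as a command line: name --argument value ..., lists and objects as JSON in quotes. apply_moves: Moves the arm, as the interface text tells. Its arguments: {"type":"object","properties":{"targets":{"type":"array","items":{"type":"object","properties":{"travel":{"type":"array","items":{"type":"number"}},"roll":{"type":"number"},"jaw":{"type":"number"}}}}},"required":["targets"]}

```bash
mkdir -p pics; python3 - <<'E'
from plant import ctrl
import cv2
o=ctrl.get_obs();print(o['clock'],o['tool_pos'],o['orientation'],o['opening'])
for n in('scene','top'):
    im=ctrl.snapshot(n);cv2.imwrite(f'pics/{n}0.png',im[:,:,::-1]);c=ctrl.calibration(n);print(c['K'].tolist() if hasattr(c['K'],'tolist') else c['K'],c['extrinsics'])
print(ctrl.calibration('wrist'))
E
```

```text
0.0 [ 0.17781789 -0.65063026  0.21799809] [ 1.79903652e+02 -7.85209177e-03 -1.64719543e+02] 0.08766176786333969
[[591.8520124354453, 0.0, 320.295669112049], [0.0, 591.8520124354453, 247.2415714168919], [0.0, 0.0, 1.0]] [[ 0.56126635 -0.33237363  0.75796296 -0.754363  ]
 [-0.8274678  -0.24377662  0.50583595 -0.84837153]
 [ 0.01664712 -0.91109864 -0.41185208  0.74646455]
 [ 0.          0.          0.          1.        ]]
[[517.7863935278513, 0.0, 320.4879933382174], [0.0, 517.7863935278513, 236.82050121783888], [0.0, 0.0, 1.0]] [[ 3.67646166e-03 -9.87148980e-01  1.59760369e-01  2.04034605e-01]
 [-9.99840975e-01 -8.40803892e-04  1.78134185e-02 -6.40745530e-02]
 [-1.74501708e-02 -1.59800453e-01 -9.86995090e-01  1.49481355e+00]
 [ 0.00000000e+00  0.00000000e+00  0.00000000e+00  1.00000000e+00]]
{'K': array([[369.67127602,   0.        , 315.49204603],
       [  0.        , 369.67127602, 240.81232007],
       [  0.        ,   0.        ,   1.        ]]), 'hand_eye': array([[-9.52528152e-04, -9.60106876e-01, -2.79631685e-01,
         7.63781801e-02],
       [ 9.99999364e-01, -1.08346606e-03,  3.13682881e-04,
         7.62774181e-04],
       [-6.04140532e-04, -2.79631209e-01,  9.60107297e-01,
        -1.65824590e-01],
       [ 0.00000000e+00,  0.00000000e+00,  0.00000000e+00,
         1.00000000e+00]])}
```

View pics/top0.png

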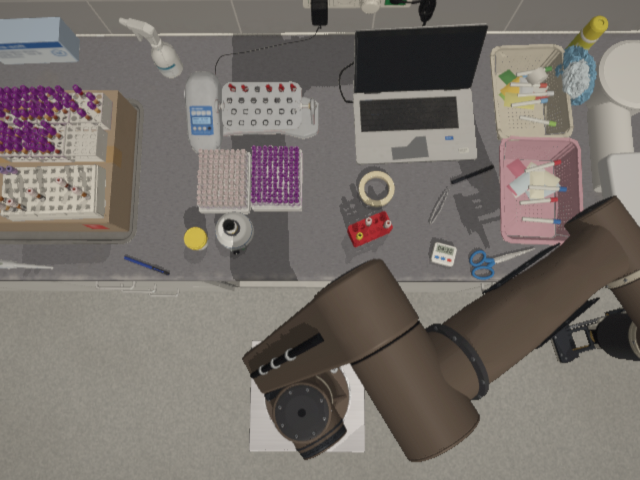

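View pics/scene0.png

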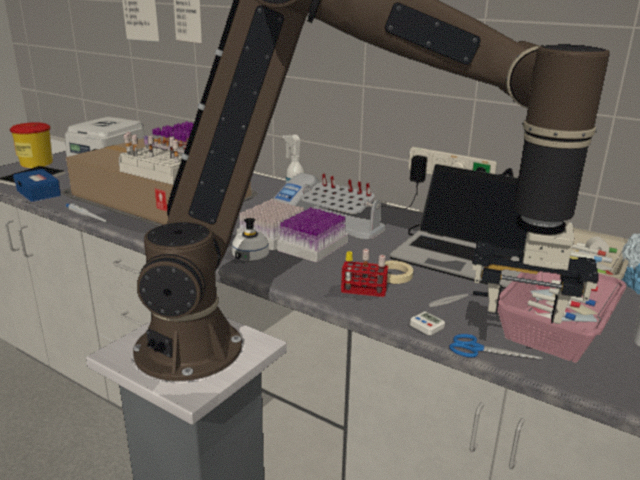

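The top picture shows the mixer at about (234,231), the sample cup at (196,238), and the rack at (370,229) with the yellow cap near (360,236). I'll zoom in on both pictures to get accurate positions.

```bash
python3 - <<'E'
import cv2,numpy as np
t=cv2.imread('pics/top0.png');s=cv2.imread('pics/scene0.png')
r=lambda im,x,y,w,h,W,H:cv2.resize(im[y:y+h,x:x+w],(W,H),interpolation=cv2.INTER_CUBIC)
a=np.hstack([r(t,335,200,66,50,396,300),r(t,205,205,66,50,396,300)])
b=np.hstack([r(s,332,245,66,50,396,300),r(s,220,213,66,50,396,300)])
cv2.imwrite('pics/crop0.png',np.vstack([a,b]))
E
```

```text
(no output)
```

View pics/crop0.png

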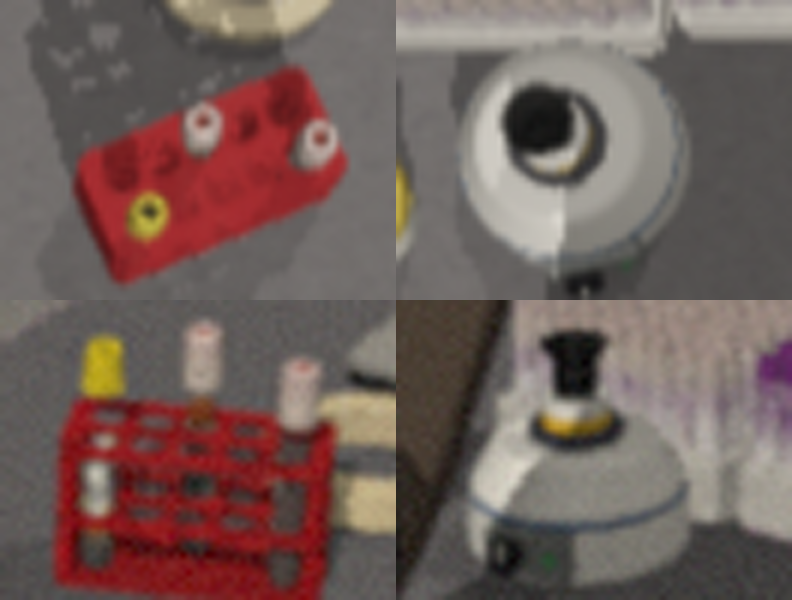

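```bash
cat > h.py <<'E'
from plant import ctrl
import numpy as np
from scipy.spatial.transform import Rotation as Rot
def cam(n,o=None):
    c=ctrl.calibration(n)
    if n!='wrist': return c['K'],c['extrinsics']
    T=np.eye(4);T[:3,:3]=Rot.from_euler('xyz',o['orientation'],degrees=True).as_matrix();T[:3,3]=o['tool_pos']
    return c['K'],T@c['hand_eye']
def ray(n,p,z,o=None):
    K,E=cam(n,o);d=E[:3,:3]@np.linalg.solve(K,[p[0],p[1],1]);return E[:3,3]+d*(z-E[2,3])/d[2]
def proj(n,X,o=None):
    K,E=cam(n,o);q=K@(E[:3,:3].T@(np.asarray(X)-E[:3,3]));return q[:2]/q[2]
E
python3 - <<'E'
from h import *
f=lambda x,y,ox,oy:(ox+x/6-.4,oy+y/6-.4)
T=lambda nm,x,y,z:print(nm,ray('top',f(x,y,335,200),z)[:2].round(4))
T('yel',151,211,.112);T('pinkmid',203,120,.110);T('pinkend',321,135,.11)
for q in((80,162),(122,280),(345,165),(297,70)):T('rackcorner',*q,.066)
T2=lambda nm,x,y,z:print(nm,ray('top',f(x-396,y,205,205),z)[:2].round(4))
T2('rim',538,113,.108);T2('collar',554,137,.066)
S=lambda nm,x,y,z,a,b:print(nm,ray('scene',f(x,y,a,b),z)[:2].round(4))
S('yel',103,42,.112,332,245);S('pm',203,27,.11,332,245);S('pe',301,65,.11,332,245)
S('rim',179,38,.108,220,213);S('collar',181,127,.066,220,213)
E
```

```text
yel [ 0.4336 -0.1453]
pinkmid [ 0.4757 -0.1693]
pinkend [ 0.4688 -0.2226]
rackcorner [ 0.4644 -0.1151]
rackcorner [ 0.4087 -0.1343]
rackcorner [ 0.463  -0.2386]
rackcorner [ 0.5083 -0.2169]
rim [0.4654 0.2132]
collar [0.4618 0.2137]
yel [ 0.4341 -0.1433]
pm [ 0.4768 -0.168 ]
pe [ 0.4677 -0.2213]
rim [0.4642 0.2148]
collar [0.455  0.2076]
```

Both cameras agree to about 2 mm: the yellow cap is at (0.434,-0.144) and the cup axis at about (0.464,0.214). I'll travel to a point above the yellow tube.

Emit:
apply_moves --targets '[{"travel":[-24,26,0],"roll":0,"jaw":40},{"travel":[-24,26,0],"roll":0,"jaw":40},{"travel":[-24,26,0],"roll":0,"jaw":40},{"travel":[-24,26,0],"roll":0,"jaw":40},{"travel":[-24,26,0],"roll":0,"jaw":40},{"travel":[-24,26,0],"roll":0,"jaw":40},{"travel":[-24,26,0],"roll":0,"jaw":40},{"travel":[-24,26,0],"roll":0,"jaw":40},{"travel":[-24,26,0],"roll":0,"jaw":40},{"travel":[-24,26,0],"roll":0,"jaw":40}]'

```text
clock: 1.1
tool_pos: [0.3411, -0.3356, 0.2188]
orientation: [180.0, -0.0, -164.7]
force: [0.7, -0.4, -0.1]
opening: 0.0396
gripper_force: 0.0
```

Emit:
apply_moves --targets '[{"travel":[-24,27,0],"roll":0,"jaw":40},{"travel":[-24,27,0],"roll":0,"jaw":40},{"travel":[-24,27,0],"roll":0,"jaw":40},{"travel":[-24,27,0],"roll":0,"jaw":40},{"travel":[-24,27,0],"roll":0,"jaw":40},{"travel":[-20,26,0],"roll":7.5,"jaw":40},{"travel":[0,0,0],"roll":7.5,"jaw":40},{"travel":[0,0,0],"roll":7.5,"jaw":40},{"travel":[0,0,0],"roll":7.5,"jaw":40},{"travel":[0,0,0],"roll":7.5,"jaw":40}]'

```text
clock: 2.1
tool_pos: [0.4333, -0.1446, 0.2187]
orientation: [-180.0, -0.0, 157.5]
force: [0.1, -0.3, 0.0]
opening: 0.04
gripper_force: 0.0
```

Emit:
apply_moves --targets '[{"travel":[0,0,0],"roll":7.5,"jaw":40},{"travel":[0,0,0],"roll":0,"jaw":40},{"travel":[0,0,0],"roll":0,"jaw":40}]'

```text
clock: 2.4
tool_pos: [0.4333, -0.1448, 0.2188]
orientation: [-180.0, -0.0, 150.5]
force: [0.6, 0.1, 1.0]
opening: 0.0397
gripper_force: 0.0
```

```bash
python3 - <<'E'
from h import *
import cv2
o=ctrl.get_obs();im=ctrl.snapshot('wrist');cv2.imwrite('pics/w1.png',im[:,:,::-1])
print(o['clock'],o['tool_pos'],o['orientation'],o['joint_pos'],o['force'],o['opening'])
print(proj('wrist',[.434,-.144,.112],o))
hsv=cv2.cvtColor(im,cv2.COLOR_RGB2HSV);m=cv2.inRange(hsv,(22,120,80),(36,255,255))
n,l,s,c=cv2.connectedComponentsWithStats(m)
for i in range(1,n):
  if s[i,4]>60:print(s[i],c[i],ray('wrist',c[i],.11,o))
E
```

```text
2.4 [ 0.43331934 -0.14480444  0.21884435] [-1.79995265e+02 -1.61535032e-02  1.50501951e+02] [ 6.33898834e+00 -5.13522113e-01 -2.55061416e+01 -6.19828753e-03
 -6.50232486e+01 -1.25834419e+02] [0.57917264 0.05500777 0.97763619] 0.03974895107516508
[316.86509176 237.81144794]
[307 220  22  27 393] [317.60050891 232.46564885] [ 0.43105668 -0.14167739  0.11      ]
```

View pics/w1.png

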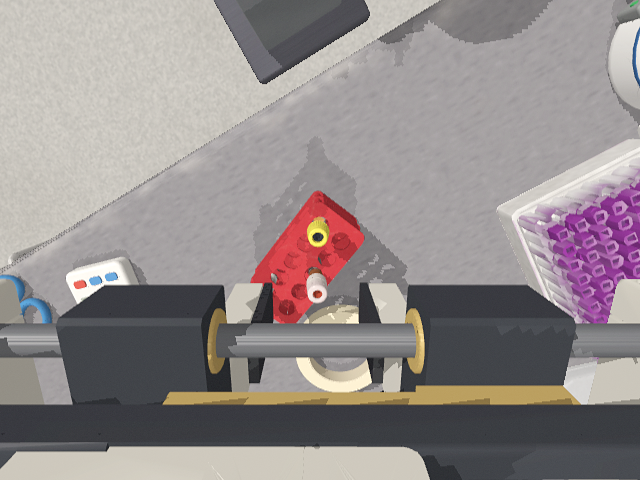

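The cap's black centre is at (318,237), which matches the projection of the point under the TCP. The next pink tube, at (317,290), is clear of the fingers. I'll go down and grip.

Emit:
apply_moves --targets '[{"travel":[0,0,20],"roll":0,"jaw":40},{"travel":[0,0,20],"roll":0,"jaw":40},{"travel":[0,0,20],"roll":0,"jaw":40},{"travel":[0,0,20],"roll":0,"jaw":40},{"travel":[0,0,15],"roll":0,"jaw":40},{"travel":[0,0,12],"roll":0,"jaw":40},{"travel":[0,0,8],"roll":0,"jaw":40},{"travel":[0,0,0],"roll":0,"jaw":40},{"travel":[0,0,0],"roll":0,"jaw":26},{"travel":[0,0,0],"roll":0,"jaw":10}]'

```text
clock: 3.45
tool_pos: [0.434, -0.1448, 0.1046]
orientation: [180.0, 0.1, 150.3]
force: [-0.4, 0.4, 0.6]
opening: 0.0291
gripper_force: 0.0
```

Emit:
apply_moves --targets '[{"travel":[0,0,0],"roll":0,"jaw":10},{"travel":[0,0,0],"roll":0,"jaw":10},{"travel":[0,0,0],"roll":0,"jaw":10}]'

```text
clock: 3.75
tool_pos: [0.4337, -0.1448, 0.1043]
orientation: [180.0, 0.0, 150.3]
force: [0.1, 0.1, 0.6]
opening: 0.0105
gripper_force: 0.3
```

The fingers closed to 10.5 mm, so they missed the 18 mm cap. I'll look before moving.

```bash
python3 - <<'E'
from h import *
import cv2
o=ctrl.get_obs();im=ctrl.snapshot('wrist')[:,:,::-1];s=ctrl.snapshot('scene')[:,:,::-1]
print(o['opening'],o['gripper_force'],proj('wrist',[.434,-.144,.112],o))
a=im[180:480,160:480];b=cv2.resize(s[200:320,320:450],(400,369),interpolation=cv2.INTER_CUBIC)
a=cv2.resize(a,(393,369))
cv2.imwrite('pics/c2.png',np.hstack([a,b]))
E
```

```text
0.01046719185428572 0.2609296064838418 [317.27376326 303.45365704]
```

View pics/c2.png

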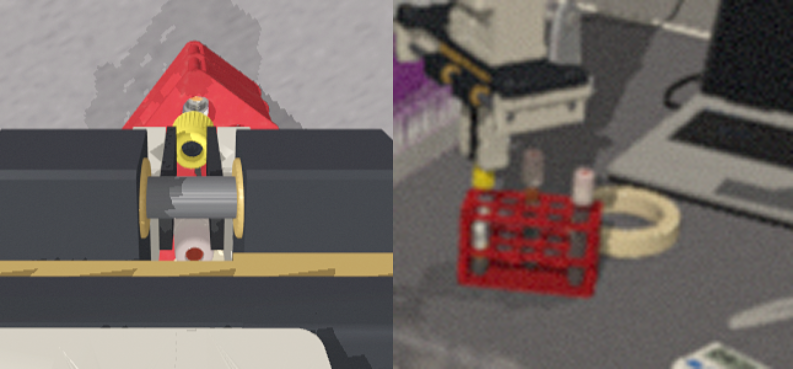

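```bash
python3 - <<'E'
from h import *
o=ctrl.get_obs();p=o['tool_pos']
k=400/130
f=lambda X:((proj('scene',X)-[320,200])*k+[393,0]).round(0)
for z in(.082,.1,.15):print('axis',z,f([p[0],p[1],z]))
u=np.array([.5,.87,0])
print('front tip',f(p-u*.012+[0,0,-.022]),'back tip',f(p+u*.012+[0,0,-.022]))
for z in (.002,.066,.091,.112):print('tube',z,f([.434,-.144,z]))
w=lambda X:((proj('wrist',X,o)-[160,180])*[393/320,369/300]).round(0)
print('wrist tcp tip',w(p),w(p+[0,0,-.022]),'cap',w([.434,-.144,.112]),w([.434,-.144,.091]))
for s in(-1,1):print(w(p+s*u*.005),w(p+s*u*.005+[0,0,-.022]))
E
```

```text
axis 0.082 [482. 192.]
axis 0.1 [482. 172.]
axis 0.15 [485. 117.]
front tip [488. 197.] back tip [475. 186.]
tube 0.002 [477. 275.]
tube 0.066 [480. 208.]
tube 0.091 [481. 182.]
tube 0.112 [482. 159.]
wrist tcp tip [191. 144.] [191. 123.] cap [193. 152.] [193. 130.]
[178. 144.] [180. 122.]
[204. 144.] [202. 123.]
```

Emit:
apply_moves --targets '[{"travel":[0,0,0],"roll":0,"jaw":0},{"travel":[0,0,0],"roll":0,"jaw":0},{"travel":[0,0,0],"roll":0,"jaw":0}]'

```text
clock: 4.15
tool_pos: [0.4337, -0.1448, 0.1041]
orientation: [180.0, 0.0, 150.3]
force: [1.5, 0.1, 1.5]
opening: 0.0001
gripper_force: 0.8
```

The fingers closed to zero, so there is nothing between them. I'll look at both views closely.

```bash
python3 - <<'E'
from h import *
import cv2
o=ctrl.get_obs();im=ctrl.snapshot('wrist')[:,:,::-1];s=ctrl.snapshot('scene')[:,:,::-1];t=ctrl.snapshot('top')[:,:,::-1]
print(o['opening'],o['gripper_force'])
r=lambda i,x,y,w,h:cv2.resize(i[y:y+h,x:x+w],(400,300),interpolation=cv2.INTER_CUBIC)
cv2.imwrite('pics/c3.png',np.vstack([np.hstack([r(im,216,230,200,150),r(s,330,220,80,60)]),np.hstack([r(t,320,190,100,75),r(s,300,180,160,120)])]))
E
```

```text
0.00012503519728533256 0.8167199600188724
```

View pics/c3.png

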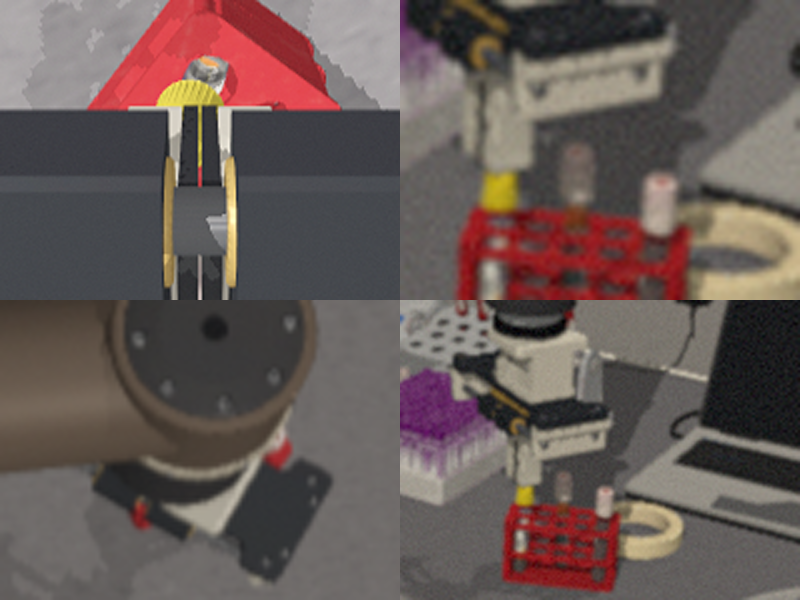

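The wrist and scene views agree. The fingertips end just above the cap's top, at z≈0.11 where 0.082 was expected, so the real fingers reach about 30 mm less than stated. I'll open, go down by an amount that is safe on either reading, and close again.

Emit:
apply_moves --targets '[{"travel":[0,0,0],"roll":0,"jaw":40},{"travel":[0,0,0],"roll":0,"jaw":40},{"travel":[0,0,0],"roll":0,"jaw":40},{"travel":[0,0,4],"roll":0,"jaw":40},{"travel":[0,0,5],"roll":0,"jaw":40},{"travel":[0,0,5],"roll":0,"jaw":40},{"travel":[0,0,0],"roll":0,"jaw":40}]'

```text
clock: 5.0
tool_pos: [0.4326, -0.1448, 0.0889]
orientation: [-179.9, -0.1, 150.3]
force: [0.1, 0.2, 0.6]
opening: 0.0393
gripper_force: 0.0
```

Emit:
apply_moves --targets '[{"travel":[0,0,0],"roll":0,"jaw":24},{"travel":[0,0,0],"roll":0,"jaw":12},{"travel":[0,0,0],"roll":0,"jaw":12},{"travel":[0,0,0],"roll":0,"jaw":12}]'

```text
clock: 5.4
tool_pos: [0.4338, -0.1448, 0.0902]
orientation: [180.0, 0.0, 150.3]
force: [-0.1, 0.1, -0.0]
opening: 0.0154
gripper_force: 29.7
```

Gripped at 15.4 mm with 29.7 N, but only by the tips, high on the cap. I'll regrip 9 mm deeper, which still leaves the gripper body above the pink caps.

Emit:
apply_moves --targets '[{"travel":[0,0,0],"roll":0,"jaw":36},{"travel":[0,0,0],"roll":0,"jaw":36},{"travel":[0,0,3],"roll":0,"jaw":36},{"travel":[0,0,3],"roll":0,"jaw":36},{"travel":[0,0,3],"roll":0,"jaw":36},{"travel":[0,0,0],"roll":0,"jaw":36}]'

```text
clock: 6.0
tool_pos: [0.4331, -0.1448, 0.0804]
orientation: [-180.0, -0.1, 150.3]
force: [0.1, 0.4, 1.4]
opening: 0.036
gripper_force: 0.0
```

Emit:
apply_moves --targets '[{"travel":[0,0,0],"roll":0,"jaw":24},{"travel":[0,0,0],"roll":0,"jaw":12},{"travel":[0,0,0],"roll":0,"jaw":12},{"travel":[0,0,0],"roll":0,"jaw":12}]'

```text
clock: 6.4
tool_pos: [0.4337, -0.1448, 0.0811]
orientation: [180.0, 0.0, 150.3]
force: [-0.1, -0.6, 0.4]
opening: 0.0162
gripper_force: 30.0
```

```bash
python3 - <<'E'
from h import *
import cv2
o=ctrl.get_obs();im=ctrl.snapshot('wrist')[:,:,::-1];s=ctrl.snapshot('scene')[:,:,::-1]
print(o['tool_pos'],o['opening'],o['gripper_force'])
r=lambda i,x,y,w,h:cv2.resize(i[y:y+h,x:x+w],(400,300),interpolation=cv2.INTER_CUBIC)
cv2.imwrite('pics/c4.png',np.hstack([r(im,216,230,200,150),r(s,330,220,80,60)]))
E
```

```text
[ 0.43372942 -0.14478914  0.0811054 ] 0.016182712776288705 29.999853430199437
```

View pics/c4.png

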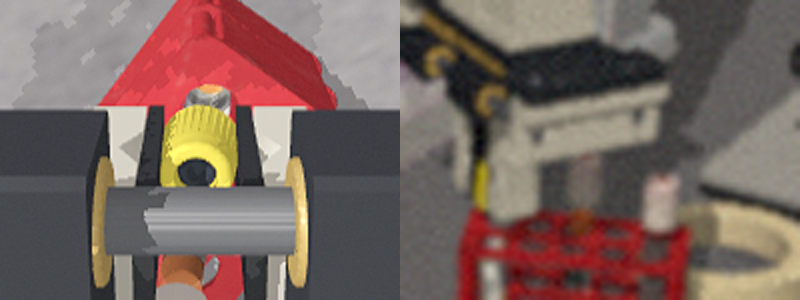

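The cap is now held between the pads over its full height, and it looks slightly tapered. I'll lift straight up.

Emit:
apply_moves --targets '[{"travel":[0,0,-4],"roll":0,"jaw":10},{"travel":[0,0,-10],"roll":0,"jaw":10},{"travel":[0,0,-15],"roll":0,"jaw":10},{"travel":[0,0,-20],"roll":0,"jaw":10},{"travel":[0,0,-20],"roll":0,"jaw":10},{"travel":[0,0,-20],"roll":0,"jaw":10},{"travel":[0,0,-20],"roll":0,"jaw":10},{"travel":[0,0,-20],"roll":0,"jaw":10},{"travel":[0,0,-15],"roll":0,"jaw":10},{"travel":[0,0,-6],"roll":0,"jaw":10}]'

```text
clock: 7.5
tool_pos: [0.4341, -0.1449, 0.2333]
orientation: [179.9, 0.2, 150.3]
force: [0.0, 0.0, 0.3]
opening: 0.0162
gripper_force: 30.0
```

```bash
python3 - <<'E'
from h import *
import cv2
o=ctrl.get_obs();im=ctrl.snapshot('wrist')[:,:,::-1];s=ctrl.snapshot('scene')[:,:,::-1]
p=o['tool_pos'];print(p,o['opening'],o['gripper_force'],o['orientation'])
f=lambda X:((proj('scene',X)-[320,190])*4).round(0)
for dz in(.03,.0,-.0791):print('axis',dz,f(p+[0,0,dz]))
r=lambda i,x,y,w,h:cv2.resize(i[y:y+h,x:x+w],(400,400),interpolation=cv2.INTER_CUBIC)
cv2.imwrite('pics/c5.png',np.hstack([r(im,216,190,200,200),r(s,320,190,100,100)]))
E
```

```text
[ 0.43408592 -0.14493792  0.23328811] 0.016169417824301778 29.99986759648891 [1.79917749e+02 1.56707672e-01 1.50293994e+02]
axis 0.03 [126.  24.]
axis 0.0 [124.  69.]
axis -0.0791 [120. 187.]
```

View pics/c5.png

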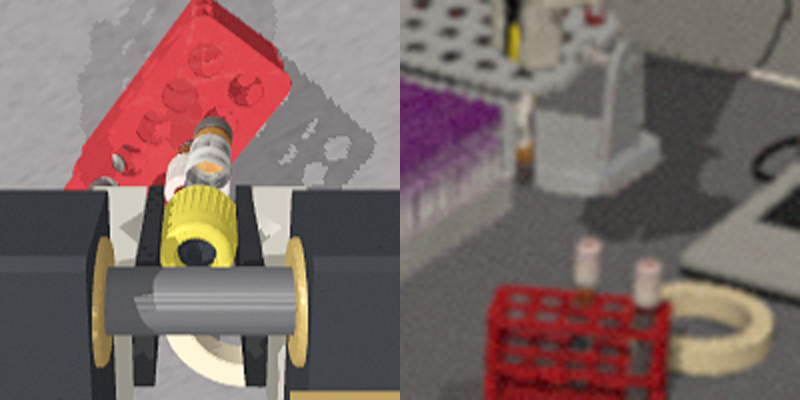

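The tube is out and the pinks stay in the rack. In the wrist crop its tip is at about (213,118), and in the scene crop at (125,181), with a slight lean. I'll triangulate the tip.

```bash
python3 - <<'E'
from h import *
from scipy.optimize import least_squares
o=ctrl.get_obs();p=o['tool_pos']
R=Rot.from_euler('xyz',o['orientation'],degrees=True).as_matrix()
W=np.array([216+213/2,190+118/2]);S=np.array([320+125/4,190+181/4])-.4
r=least_squares(lambda X:np.r_[proj('wrist',X,o)-W,proj('scene',X)-S],p-[0,0,.08])
print(r.x,r.fun,'tool frame',R.T@(r.x-p))
print('pred vertical',proj('wrist',p-[0,0,.079],o),W,'joints',o['joint_pos'])
# cap top in tool frame from wrist px
Wc=(216+195/2,190+250/2)
for z in(.264,.26):print('captop',R.T@(ray('wrist',Wc,z+.0,o)-p))
E
```

```text
[ 0.43613974 -0.1407115   0.15593526] [-0.19563153  0.49516538 -1.90007233  0.51450252] tool frame [0.00011557 0.00465851 0.07609027]
pred vertical [315.38754858 248.21728516] [322.5 249. ] joints [ 6.33695342e+00 -1.11737351e+00 -2.43179108e+01  3.39762641e-03
 -6.66861368e+01 -1.26054027e+02]
captop [ 0.00683168 -0.00082059 -0.03199178]
captop [ 0.00474158 -0.00084596 -0.02798839]
```

Emit:
apply_moves --targets '[{"travel":[0,0,0],"roll":-7.5,"jaw":10},{"travel":[0,0,0],"roll":-7.5,"jaw":10},{"travel":[0,0,0],"roll":-7.5,"jaw":10},{"travel":[0,0,0],"roll":-7.5,"jaw":10},{"travel":[0,0,0],"roll":-7.5,"jaw":10},{"travel":[0,0,0],"roll":-7.5,"jaw":10},{"travel":[0,0,0],"roll":0,"jaw":10}]'

```text
clock: 8.3
tool_pos: [0.4329, -0.1448, 0.2301]
orientation: [180.0, -0.1, -164.6]
force: [0.4, -0.0, -0.8]
opening: 0.0161
gripper_force: 30.0
```

Emit:
apply_moves --targets '[{"travel":[-8,20,0],"roll":0,"jaw":10},{"travel":[-13,35,0],"roll":0,"jaw":10},{"travel":[-14,38,0],"roll":0,"jaw":10},{"travel":[-14,38,0],"roll":0,"jaw":10},{"travel":[-14,38,0],"roll":0,"jaw":10},{"travel":[-14,38,0],"roll":0,"jaw":10},{"travel":[-14,38,0],"roll":0,"jaw":10},{"travel":[-14,38,0],"roll":0,"jaw":10},{"travel":[-12,32,0],"roll":0,"jaw":10},{"travel":[-7,18,0],"roll":0,"jaw":10}]'

```text
clock: 9.3
tool_pos: [0.4651, 0.2113, 0.2302]
orientation: [-180.0, -0.1, -164.8]
force: [0.1, -0.7, -0.4]
opening: 0.0162
gripper_force: 30.0
```

Emit:
apply_moves --targets '[{"travel":[0,0,0],"roll":0,"jaw":10},{"travel":[0,0,0],"roll":0,"jaw":10}]'

```text
clock: 9.5
tool_pos: [0.465, 0.2088, 0.2303]
orientation: [-180.0, -0.1, -164.8]
force: [-0.6, -0.0, -0.5]
opening: 0.0162
gripper_force: 30.0
```

```bash
python3 - <<'E'
from h import *
import cv2
o=ctrl.get_obs();im=ctrl.snapshot('wrist')[:,:,::-1];s=ctrl.snapshot('scene')[:,:,::-1]
p=o['tool_pos'];print(p,o['opening'],o['gripper_force'],o['orientation'],o['joint_pos'][5])
R=Rot.from_euler('xyz',o['orientation'],degrees=True).as_matrix()
tip=p+R@[0,.0047,.0785];print('tip',tip)
for n,x,y,k,X in(('wrist',216,170,2,None),('scene',215,175,4,None)):
  for nm,X in(('tip',tip),('rim',[.4645,.214,.108]),('collar',[.4645,.214,.066])):
    q=proj(n,X,o);print(n,nm,((q-[x,y])*k).round(0))
r=lambda i,x,y,w,h:cv2.resize(i[y:y+h,x:x+w],(400,400),interpolation=cv2.INTER_CUBIC)
cv2.imwrite('pics/w6.png',im);cv2.imwrite('pics/s6.png',s)
cv2.imwrite('pics/c6.png',np.hstack([r(im,216,170,200,200),r(s,215,175,100,100)]))
E
```

```text
[0.46496817 0.20880643 0.23031553] 0.016182079627745944 29.99988697527442 [-1.79960221e+02 -7.86897464e-02 -1.64792780e+02] -121.07295668026812
tip [0.46364557 0.21326098 0.15181236]
wrist tip [210. 156.]
wrist rim [210. 126.]
wrist collar [209. 103.]
scene tip [137. 120.]
scene rim [139. 176.]
scene collar [141. 229.]
```

View pics/c6.png

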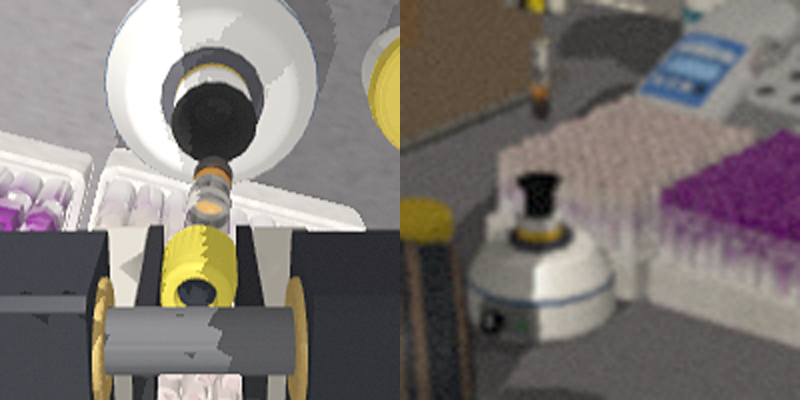

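The wrist crop puts the tip's axis at about (214,163) and the rim's centre at (214,121). Compared with the model, the tip needs about 4 mm along tool +x, and the scene crop agrees (tip (140,117), rim (139,179)). I'll correct that and lower into the cup.

Emit:
apply_moves --targets '[{"travel":[4,0,0],"roll":0,"jaw":10},{"travel":[0,0,10],"roll":0,"jaw":10},{"travel":[0,0,15],"roll":0,"jaw":10},{"travel":[0,0,13],"roll":0,"jaw":10},{"travel":[0,0,0],"roll":0,"jaw":10}]'

```text
clock: 10.1
tool_pos: [0.4603, 0.2068, 0.1909]
orientation: [-179.9, -0.2, -164.8]
force: [0.3, 0.0, 0.3]
opening: 0.016
gripper_force: 30.0
```

Emit:
apply_moves --targets '[{"travel":[0,0,4],"roll":0,"jaw":10},{"travel":[0,0,4],"roll":0,"jaw":10},{"travel":[0,0,4],"roll":0,"jaw":10},{"travel":[0,0,4],"roll":0,"jaw":10},{"travel":[0,0,0],"roll":0,"jaw":10},{"travel":[0,0,0],"roll":0,"jaw":10}]'

```text
clock: 10.7
tool_pos: [0.4615, 0.2081, 0.177]
orientation: [-180.0, 0.0, -164.7]
force: [0.9, -0.3, 0.3]
opening: 0.0162
gripper_force: 30.0
```

```bash
python3 - <<'E'
from h import *
import cv2
o=ctrl.get_obs();im=ctrl.snapshot('wrist')[:,:,::-1];s=ctrl.snapshot('scene')[:,:,::-1]
print(o['clock'],o['tool_pos'],o['force'],o['moment'])
r=lambda i,x,y,w,h:cv2.resize(i[y:y+h,x:x+w],(400,400),interpolation=cv2.INTER_CUBIC)
cv2.imwrite('pics/c7.png',np.hstack([r(im,216,150,200,200),r(s,215,175,100,100)]))
E
```

```text
10.7 [0.46151214 0.20807479 0.17700047] [ 0.90902777 -0.25541424  0.33192464] [ 0.02725191  0.01395272 -0.03939493]
```

View pics/c7.png

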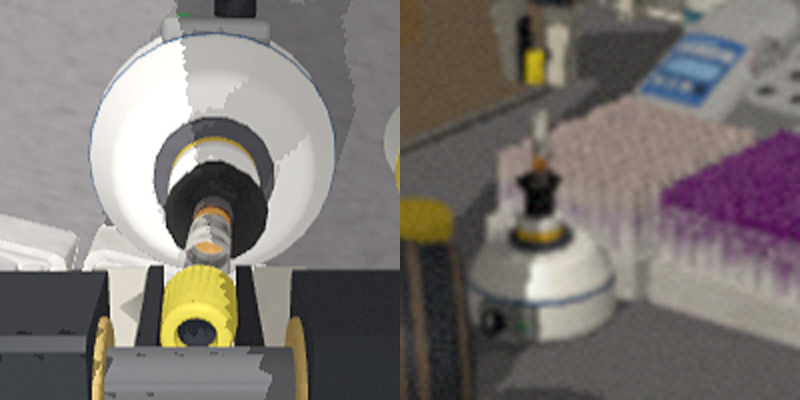

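The tip is entering the cup mouth, centred at (213,205). That was picture 10, so from here I'll work from numbers only. Next I'll lower in small steps and watch the force.

Emit:
apply_moves --targets '[{"travel":[0,0,3],"roll":0,"jaw":10},{"travel":[0,0,3],"roll":0,"jaw":10},{"travel":[0,0,3],"roll":0,"jaw":10},{"travel":[0,0,0],"roll":0,"jaw":10},{"travel":[0,0,0],"roll":0,"jaw":10}]'

```text
clock: 11.3
tool_pos: [0.4614, 0.208, 0.1678]
orientation: [-180.0, -0.0, -164.7]
force: [-0.1, -0.3, 0.3]
opening: 0.0161
gripper_force: 30.0
```

Emit:
apply_moves --targets '[{"travel":[0,0,2],"roll":0,"jaw":10},{"travel":[0,0,0],"roll":0,"jaw":10},{"travel":[0,0,0],"roll":0,"jaw":10}]'

```text
clock: 11.6
tool_pos: [0.4614, 0.208, 0.1659]
orientation: [-180.0, -0.0, -164.7]
force: [-0.1, 0.3, -0.7]
opening: 0.0162
gripper_force: 30.0
```

Emit:
apply_moves --targets '[{"travel":[0,0,2],"roll":0,"jaw":10},{"travel":[0,0,0],"roll":0,"jaw":10},{"travel":[0,0,0],"roll":0,"jaw":10}]'

```text
clock: 11.9
tool_pos: [0.4614, 0.208, 0.1639]
orientation: [-180.0, -0.0, -164.7]
force: [0.2, 0.4, 0.5]
opening: 0.0161
gripper_force: 30.0
```

Emit:
apply_moves --targets '[{"travel":[0,0,1],"roll":0,"jaw":10},{"travel":[0,0,0],"roll":0,"jaw":10},{"travel":[0,0,0],"roll":0,"jaw":10}]'

```text
clock: 12.2
tool_pos: [0.4615, 0.208, 0.1629]
orientation: [-180.0, -0.0, -164.7]
force: [0.5, 0.2, 0.2]
opening: 0.016
gripper_force: 30.0
```

Emit:
apply_moves --targets '[{"travel":[0,0,1],"roll":0,"jaw":10},{"travel":[0,0,0],"roll":0,"jaw":10},{"travel":[0,0,0],"roll":0,"jaw":10}]'

```text
clock: 12.5
tool_pos: [0.4616, 0.2081, 0.1622]
orientation: [180.0, 0.0, -164.7]
force: [-0.8, 1.1, 1.0]
opening: 0.016
gripper_force: 30.0
```

Emit:
apply_moves --targets '[{"travel":[0,0,1],"roll":0,"jaw":10},{"travel":[0,0,0],"roll":0,"jaw":10},{"travel":[0,0,0],"roll":0,"jaw":10}]'

```text
clock: 12.8
tool_pos: [0.4615, 0.2081, 0.161]
orientation: [180.0, 0.0, -164.7]
force: [-0.2, -1.0, 2.6]
opening: 0.0159
gripper_force: 30.0
```

Emit:
apply_moves --targets '[{"travel":[0,0,1],"roll":0,"jaw":10},{"travel":[0,0,0],"roll":0,"jaw":10},{"travel":[0,0,0],"roll":0,"jaw":10}]'

```text
clock: 13.1
tool_pos: [0.4615, 0.2081, 0.16]
orientation: [180.0, 0.0, -164.7]
force: [-0.1, -0.6, 3.1]
opening: 0.016
gripper_force: 30.0
```

Contact was at TCP z≈0.1622. While it is lightly seated I'll shift the cap a little over the axis to reduce the lean of about 4°, then press on.

Emit:
apply_moves --targets '[{"travel":[-1,0.5,0],"roll":0,"jaw":10},{"travel":[-1,0.5,0],"roll":0,"jaw":10},{"travel":[-1,1,0],"roll":0,"jaw":10},{"travel":[0,0,0],"roll":0,"jaw":10},{"travel":[0,0,0],"roll":0,"jaw":10}]'

```text
clock: 13.6
tool_pos: [0.4637, 0.2105, 0.1598]
orientation: [-180.0, -0.0, -164.7]
force: [-0.7, -1.8, 2.6]
opening: 0.016
gripper_force: 30.0
```

Emit:
apply_moves --targets '[{"travel":[0,0,1],"roll":0,"jaw":10},{"travel":[0,0,1],"roll":0,"jaw":10},{"travel":[0,0,1],"roll":0,"jaw":10},{"travel":[0,0,0],"roll":0,"jaw":10},{"travel":[0,0,0],"roll":0,"jaw":10}]'

```text
clock: 14.1
tool_pos: [0.4639, 0.2108, 0.157]
orientation: [-180.0, 0.0, -164.7]
force: [-0.0, -2.0, 4.5]
opening: 0.0159
gripper_force: 30.0
```

```bash
cat > m.py <<'E'
from h import *
import cv2
F=[];P=[]
for i in range(8):
    o=ctrl.get_obs();F.append(o['force']);P.append(o['tool_pos']);w=ctrl.snapshot('wrist')
print(o['clock'],np.mean(P,0),np.mean(F,0),o['opening'])
s=ctrl.snapshot('scene')
# column under the cup in scene: hue/sat/val
x0,y0=proj('scene',[.4625,.214,.09]).round().astype(int)
hsv=cv2.cvtColor(s,cv2.COLOR_RGB2HSV)
for nm,im in(('now',s),('before',cv2.imread('pics/s6.png')[:,:,::-1])):
    c=im[y0-10:y0+22,x0-2:x0+3].astype(int).mean(1).round().astype(int)
    print(nm,[f'{y0-10+i}:'+','.join(map(str,v)) for i,v in enumerate(c)])
E
python3 m.py
```

```text
14.45 [0.46386395 0.21077158 0.15702419] [-0.34897374 -2.32105403  4.4424689 ] 0.015884449805596564
now ['215:144,136,126', '216:121,114,107', '217:117,112,103', '218:125,118,110', '219:130,121,110', '220:120,102,82', '221:107,74,40', '222:91,60,24', '223:55,36,15', '224:20,17,11', '225:11,11,14', '226:14,14,14', '227:20,18,16', '228:17,16,17', '229:13,13,13', '230:45,44,41', '231:101,100,93', '232:154,149,141', '233:164,160,147', '234:147,138,116', '235:100,89,64', '236:55,50,46', '237:67,66,67', '238:134,130,124', '239:192,187,175', '240:218,212,199', '241:230,229,218', '242:235,235,227', '243:233,234,225', '244:232,233,224', '245:232,233,224', '246:235,234,226']
before ['215:148,131,123', '216:147,130,121', '217:126,114,104', '218:60,52,49', '219:7,10,8', '220:10,13,10', '221:15,13,13', '222:11,14,13', '223:11,13,10', '224:12,12,10', '225:12,9,13', '226:12,13,13', '227:8,12,11', '228:24,23,23', '229:66,65,60', '230:109,108,101', '231:121,118,111', '232:123,114,98', '233:121,101,53', '234:109,88,25', '235:71,60,30', '236:42,41,41', '237:54,55,55', '238:106,103,99', '239:151,146,139', '240:170,166,154', '241:189,187,176', '242:201,202,192', '243:202,202,194', '244:201,201,192', '245:202,200,193', '246:201,200,191']
```

Emit:
apply_moves --targets '[{"travel":[0,0,1],"roll":0,"jaw":10},{"travel":[0,0,1],"roll":0,"jaw":10},{"travel":[0,0,0],"roll":0,"jaw":10},{"travel":[0,0,0],"roll":0,"jaw":10}]'

```text
clock: 14.95
tool_pos: [0.4639, 0.2108, 0.155]
orientation: [-180.0, 0.0, -164.7]
force: [-0.8, -2.4, 6.2]
opening: 0.0158
gripper_force: 30.0
```

```bash
cat >> m.py <<'E'
b=cv2.imread('pics/s6.png')
def edge(im):
    g=cv2.cvtColor(im,cv2.COLOR_RGB2GRAY)[y0-4:y0+14,x0-3:x0+4].mean(1); k=g.argmin(); k=max(i for i in range(10) if g[i]<30)
    pk=g[k:k+6].max(); h=(g[k]+pk)/2
    i=next(i for i in range(k,k+6) if g[i+1]>=h); return y0-4+i+(h-g[i])/(g[i+1]-g[i])
e=[edge(s),edge(b[:,:,::-1])]
pr=lambda z:proj('scene',[.4625,.214,z])[1]
print('edge',e,'mm down',(e[0]-e[1])/(pr(.07)-pr(.08))*10)
E
python3 m.py
```

```text
15.3 [0.4639014  0.21080502 0.15502798] [-0.60460796 -2.29846755  5.62671153] 0.01579066152729086
now ['215:154,145,135', '216:139,132,123', '217:123,118,110', '218:122,114,106', '219:125,119,112', '220:117,106,95', '221:106,85,60', '222:99,67,30', '223:87,56,19', '224:48,33,18', '225:16,11,12', '226:15,15,14', '227:14,13,15', '228:19,19,19', '229:12,9,11', '230:23,25,20', '231:67,65,61', '232:127,124,117', '233:163,159,150', '234:150,147,137', '235:101,98,95', '236:56,56,58', '237:69,66,67', '238:134,131,124', '239:193,187,176', '240:217,213,197', '241:230,229,219', '242:234,235,226', '243:234,235,227', '244:234,234,226', '245:235,234,226', '246:234,234,225']
before ['215:148,131,123', '216:147,130,121', '217:126,114,104', '218:60,52,49', '219:7,10,8', '220:10,13,10', '221:15,13,13', '222:11,14,13', '223:11,13,10', '224:12,12,10', '225:12,9,13', '226:12,13,13', '227:8,12,11', '228:24,23,23', '229:66,65,60', '230:109,108,101', '231:121,118,111', '232:123,114,98', '233:121,101,53', '234:109,88,25', '235:71,60,30', '236:42,41,41', '237:54,55,55', '238:106,103,99', '239:151,146,139', '240:170,166,154', '241:189,187,176', '242:201,202,192', '243:202,202,194', '244:201,201,192', '245:202,200,193', '246:201,200,191']
edge [np.float64(231.23087071240104), np.float64(229.00343642611685)] mm down 7.076843197264656
```

Three measurements agree on half travel: the image edge says 7.1 mm, the TCP says 7.2 mm, and the push is 5.6 N. The yellow tint has gone and white still shows. I'll hand it in.

```bash
python3 -c "
from plant import ctrl
print(ctrl.close_job())"
```

```text
the job is handed in; nothing more can be done
None
```

The yellow-capped tube stands in the mixer cup, pressed to about 7 mm (half travel) with about 5.6 N and still gripped. It may lean a few degrees: I measured about 4° before a small correction and did not re-measure. The job was handed in at about 15.3 s.

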